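Load the parts washer and latch its lift down

TASK

Load the parts washer: set the crank arm and the cassette gently down on its sprung wire tray while it is still up, both lying flat, one on each side of the tray's handle and the crank arm along it. Then press the tray all the way down until the catch holds it, and leave it latched there with both parts still lying so. Leave the pedal, the brush and the two bottles where they are.

Things in the scene. Friction and masses are not known exactly. Their poses are not given: they have to be found in the camera images.
- washer_rim (a point): benchtop parts washer: grey-painted housing, 270 x 320 mm (its x, its y) and 135 mm tall, fixed to the bench, with an open, dry steel tank 244 x 296 mm inside. This point is the centre of the tank's mouth at rim height, 135 mm above the bench; the washer's x axis is its short side and points away from the control panel, its y axis is its long side. It stands on the left or the right of the bench, turned a little
- tray (a point): the centre of the top face of the washer's wire tray floor (224 x 236 mm inside its 10 mm high edge strip, which is 3 mm thick); it moves with the tray, and its axes are the washer's. With the tray up the floor lies 15 mm below the tank's rim, 120 mm above the bench. A handle bridges the tray along its y axis at x = -12 mm, from end to end (uprights 12 mm wide at y = +-113 mm), leaving a bay about 90 mm wide on the -x side and one about 115 mm wide on the +x side
- handle_top (a point): centre of the top of the tray's handle: a flat bar along the tray's y axis, 50 mm above the tray floor, with a black plastic grip 18 mm wide (x), 110 mm long (y) and 12 mm thick; it moves with the tray; here the tray is pressed down by hand
- carrier (a joint): how far the tray has sunk, m: 0 up, 0.066 at the bottom stop; it moves straight down. Springs hold it up: 2 N starts it sinking, each 10 mm takes 2 N more, so it sinks up to 10 mm under one part, 7 to 27 mm under both. The catch snaps over its tongue at 0.060 (2 to 3 N extra over the last 15 mm); pressing the loaded tray home takes 8 to 13 N. Let go too soon and it rises; once caught it stays
- catch (a joint): the sprung catch at the -y end of the tank, in rad: 0 is its rest position (also when it holds the tray down), it swings outward to about 0.06 while the tongue passes and snaps back to 0
- catch_tab (a point): top of the catch's dark steel thumb tab, 24 mm wide, which stands about 32 mm above the tank's rim at the middle of its -y end (pressing it outward is how the tray is let up again)
- crank_mid (a point): bare aluminium bicycle crank arm lying on its flat side on the rubber mat (mat 3 mm thick). This point is the middle of its arm, 8 mm above its underside, close to its centre of mass; its y axis runs along the arm. The arm is a straight bar 24 mm wide and 16 mm thick; the big round end (38 mm across, 22 mm thick) is centred at y = -80 mm, the small round end (28 mm across, 16 mm thick) at y = +90 mm; 203 mm long in all; mass 0.2 to 0.35 kg
- cassette_mid (a point): steel bicycle sprocket cassette lying on the rubber mat, largest sprocket down: a stepped cone 96 mm across at the bottom, 36 mm tall. This point is on its axis, 18 mm above its underside; z is its axis. Its top 14 mm, from 21 to 35 mm above its underside, can be held like a cylinder 52 mm across; below that the sprockets step out (64 mm across at 20 mm, 72 mm at 15 mm above the underside). Mass 0.22 to 0.39 kg
- lube: oil bottle standing upright between the washer and the mat, 40 mm across and 150 mm tall; origin at the centre of its underside; not to be disturbed
- bidon: drinking bottle standing upright on the far side of the bench, 72 mm across and 190 mm tall; origin at the centre of its underside; not to be disturbed
- pedal: black platform pedal lying on the bench on the robot's side of the mat, 96 x 85 mm and 26 mm thick with a 45 mm axle stub along its +y; origin at the centre of its underside; not to be disturbed
- brush: cleaning brush with a wooden handle, 200 mm long, under 40 mm high, lying on the bench beyond the mat, its x axis along it; origin near its middle; not to be disturbed
Not all that is in view belongs to the job. Of the things shaped like the part that bears cassette_mid, the bare steel one is meant. What is shaped like the part that bears crank_mid but purple is not meant.

How it is judged:
On the way:
1. both parts lie flat and released on the tray, one each side of the handle, with the tray still up (sunk less than 45 mm) (angle between each of crank_mid, cassette_mid's own z axis and vertical below 0.08 rad and z of crank_mid in the frame of tray between 0.004 and 0.013 m and z of cassette_mid in the frame of tray between 0.014 and 0.023 m and y of crank_mid in the frame of tray between -0.04 and 0.04 m and y of cassette_mid in the frame of tray between -0.09 and 0.09 m and angle between the y axis of crank_mid and the y axis of tray, either way round below 0.35 rad and ((x of crank_mid in the frame of tray between -0.105 and -0.024 m and x of cassette_mid in the frame of tray between 0 and 0.08 m) or (x of crank_mid in the frame of tray between 0 and 0.105 m and x of cassette_mid in the frame of tray between -0.08 and -0.024 m)) and contact force between the fingers and crank below 0.05 N and contact force between the fingers and cassette below 0.05 N and value of joint carrier below 0.045 m), for 0.2 s.
At the end, for the whole second after the job is handed in: The tray is held down by the catch alone (sunk over 56 mm, catch back within 0.04 rad of rest), the crank arm and the cassette lie flat and still on its floor, centred on opposite sides of the handle, the crank within 0.35 rad of the handle's direction (value of joint carrier above 0.056 m and value of joint catch below 0.04 rad and velocity of joint carrier below 0.01 m/s and angle between each of crank_mid, cassette_mid's own z axis and vertical below 0.08 rad and z of crank_mid in the frame of tray between 0.004 and 0.013 m and z of cassette_mid in the frame of tray between 0.014 and 0.023 m and y of crank_mid in the frame of tray between -0.04 and 0.04 m and y of cassette_mid in the frame of tray between -0.09 and 0.09 m and angle between the y axis of crank_mid and the y axis of tray, either way round below 0.35 rad and ((x of crank_mid in the frame of tray between -0.105 and -0.024 m and x of cassette_mid in the frame of tray between 0 and 0.08 m) or (x of crank_mid in the frame of tray between 0 and 0.105 m and x of cassette_mid in the frame of tray between -0.08 and -0.024 m)) and linear speed of each of crank, cassette below 0.02 m/s); the robot touches nothing.
It fails at once if the oil bottle is shifted more than 30 mm or knocked over (distance of lube from where it was at the start of the episode above 0.03 m or angle between lube's own z axis and vertical above 0.4 rad).
It fails at once if the drinking bottle is shifted more than 30 mm or knocked over (distance of bidon from where it was at the start of the episode above 0.03 m or angle between bidon's own z axis and vertical above 0.4 rad).
It fails at once if the pedal or the brush is shifted more than 30 mm (distance of any of pedal, brush from where it was at the start of the episode above 0.03 m).
It fails at once if the crank is dropped or slammed onto the tray (over 60 N) (contact force between crank and carrier above 60 N).
It fails at once if the cassette is dropped or slammed onto the tray (over 60 N) (contact force between cassette and carrier above 60 N).
It also fails if it takes over 67 s, if anything falls off the work surface, if the arm or the gripper's body presses on something with over 40 N, if the wrist force passes 120 N, or if a joint passes its speed limit or range.

ROBOT

A 7-joint arm with a two-finger parallel gripper is mounted at the origin on the work surface. World frame = base frame: x ahead of the robot, y to its left, z up, the work surface at z = 0. Lengths are in m, angles in rad, forces in N, time in s.
With the tool pointing down it reaches from about 0.425 to 0.8 m from the base axis. Payload 8.3 kg.
Tool frame: the origin (TCP) lies midway between the tips of the shut fingers; the grasp point (between the pads) lies 19 mm behind it; z points along the fingers, y is the line along which they close (so a half turn about z gives the same grasp; the last joint's range is limited). The gripper opens to 85 mm and grips with 20 to 120 N. Pads are 22 mm wide; open, the fingers measure 114 mm over their backs; the gripper's body (76 mm by 85 mm) begins 54 mm behind the grasp point. The pads swing forward as they close: fully open they stand 13 mm farther back than shut.
Start: joints at [-1.393, 0.383, 0.016, 1.37, -0.006, 1.388, -0.046], TCP at [0.149, 0.607, 0.231] pointing down, gripper open.
Joint ranges: [-2.95, 2.95], [-0.25, 2.06], [-1.52, 1.56], [0.18, 2.33], [-1.44, 4.58], [0.02, 2.06], [-3.01, 3.01]. Speed limits (rad/s): [2.39, 2.39, 3.01, 3.01, 3.14, 3.14, 3.14].

INTERFACE

Orientations are given as a unit quaternion [w, x, y, z].
In Python, from bench import sensors, imaging, job_done gives the robot as it stands. The module is installed in compiled form; this text tells all that it offers.
- The arm moves only by the tool send_rows, never from a script. Its argument "steps" is text: rows parted by semicolons, each of 7 numbers parted by spaces: the shift along the tool's x, y, z each as a share of 0.08 m, from -1 to 1, then the turn, a rotation vector about the tool's x, y, z each as a share of pi/2 rad, from -1 to 1, then the opening, from 0 (shut) to 1 (fully open). A call has 1 to 8 rows; each row is the pose to reach, as a shift and turn from the pose commanded when the call began, along the tool's axes at that moment; what a row does not reach only later rows make up. A row lasts 1/10 s, in which the tool goes at most 50 mm and 8.59 degrees, less where a joint would pass 70% of its speed; a pose out of reach is approached as far as the arm can. A call with a number of a shift or a turn outside -1 to 1 is refused whole. A call with a gripper value outside its range is refused whole. The fingers move at their own pace and stop on an object; "squeeze" is the grip in N (left out, the last holds). Time passes only in rows, so rows that repeat a pose let the fingers close. It gives the time, the measured TCP pose, the force, the opening and the grip force at its end, in the units of the state.
- sensors.read_state(): the state, without advancing time (a new reading comes with each control period).
- imaging.snapshot(name): name is "side" or "top"; returns a dict with "pixels" (384x512x3 uint8, blue, green, red), "fx", "fy", "cx", "cy" (pixels), "k1" (the pictures are not rectified: a ray, as slopes to the right and down, at radius r is drawn at 1 + k1 r^2 times it, then the intrinsics apply), "R" (3x3) and "t" (3): a world point X has camera coordinates R X + t. Camera axes: x right, y down, z forward; pixel columns grow to the right and rows downward; lengths in m; the calibration is good to about 2 mm. A picture is of the moment at which its call begins. There is no depth.
- job_done(): hands the job in; it is judged then, once.
The state is a dict: "clock": time; "q": joint angles; "qd": joint speeds; "joint_torque": joint torques, N m; "tool_pos": TCP position; "ee_rot": TCP orientation; "wrist_force": force on the tool from outside, world axes, zero at the start; "moment": the same for the moment, N m; "gripper_width": finger opening in m; "grasp_force": force on a finger pad.
Only numpy, scipy, OpenCV 4.12 (cv2) and the standard library are available. Lean on these libraries where they do the work, as an engineer would, in place of code of your own. Each camera call takes 0.05 s, during which the arm holds its last target. There are 200 camera calls.

## Working session

There is one attempt and no reset: what is moved stays moved. The work goes in short steps, Python scripts to look and compute and a tool call to move; the robot and the scene stay as the last step left them, time stands still between calls to the robot, and variables do not carry over. Pictures are saved under pics/ and viewed, at most 10 in all, crops included, and the job is handed in when it is done.

Besides the shell and the picture viewer there is one more tool, called after ">>>" as name(argument=value, ...) on one line, values as JSON. send_rows: Moves the arm, as the interface text tells. Shift numbers are shares of 0.08 m and turn numbers shares of pi/2 rad, none past 1 either way. Its arguments: {"type":"object","properties":{"steps":{"type":"string"},"squeeze":{"type":"number"}},"required":["steps"]}

```bash
mkdir -p pics; cat > h.py <<'E'
import numpy as np, cv2, pickle
from bench import sensors, imaging
def snap(n,f):
    s=imaging.snapshot(n); s['pixels']=np.array(s['pixels']); cv2.imwrite('pics/'+f+'.png',s['pixels']); pickle.dump(s,open('pics/'+f+'.pkl','wb')); return s
def load(f): return pickle.load(open('pics/'+f+'.pkl','rb'))
def KD(s): return np.array([[s['fx'],0,s['cx']],[0,s['fy'],s['cy']],[0,0,1.]]),np.array([s['k1'],0,0,0.])
def onplane(s,px,z):
    K,D=KD(s); u=cv2.undistortPoints(np.array(px,float).reshape(-1,1,2),K,D).reshape(-1,2)
    R=np.array(s['R']);t=np.array(s['t']); c=-R.T@t
    d=np.c_[u,np.ones(len(u))]@R
    return c+d*((z-c[2])/d[:,2])[:,None]
def proj(s,X):
    K,D=KD(s); return cv2.projectPoints(np.array(X,float).reshape(-1,1,3),cv2.Rodrigues(np.array(s['R']))[0],np.array(s['t'],float),K,D)[0].reshape(-1,2)
E
python3 - <<'E'
from h import *
for n in('top','side'):
    s=snap(n,n+'0'); print(n,s['fx'],s['k1'],-np.array(s['R']).T@np.array(s['t']))
st=sensors.read_state(); print(st['tool_pos'],st['ee_rot'],st['clock'],st['gripper_width'])
E
```

```text
top 495.3935395123198 -0.17545512820873427 [0.2396734  0.11791804 1.96257884]
side 494.39263803062784 -0.17372665373820703 [0.31963678 1.10100482 1.36262629]
[0.1489295  0.60652811 0.23037998] [-8.62283960e-05  1.20094259e-01  9.92762101e-01 -8.79289710e-04] 0.1 0.08562912220379237
```

View pics/top0.png

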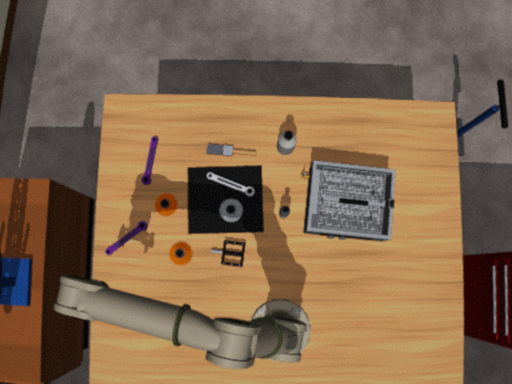

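View pics/side0.png

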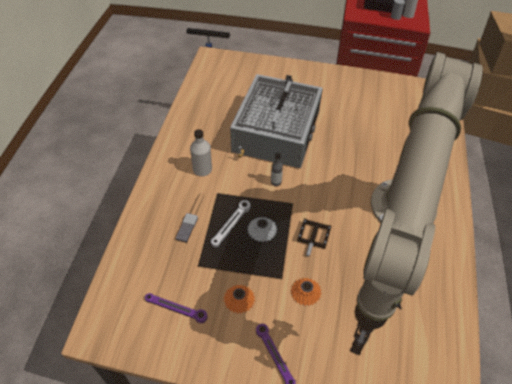

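The top view shows the mat (190–262, 167–233) with the crank (230,183) and steel cassette (231,210). The washer is centred near (350,200), with the dark catch tab at (392,203) and the panel on the robot's side, so the washer's +y is to image left (world +y). Orange cassettes and purple cranks are decoys.

```bash
python3 - <<'E'
from h import *
s=load('top0'); im=s['pixels']
a=cv2.resize(im[155:245,185:270],None,fx=4.5,fy=4.5,interpolation=cv2.INTER_CUBIC)
b=cv2.resize(im[155:245,300:400],None,fx=4.5,fy=4.5,interpolation=cv2.INTER_CUBIC)
cv2.imwrite('pics/c0.png',np.hstack([a,b])[:, :800])
hsv=cv2.cvtColor(im,cv2.COLOR_BGR2HSV)
# bright on mat
m=np.zeros(im.shape[:2],np.uint8); m[168:232,190:262]=255
g=((im.max(2)>70)&(m>0)).astype(np.uint8)
n,l,stt,c=cv2.connectedComponentsWithStats(g)
for i in range(1,n):
    if stt[i,4]>30:
        pts=np.argwhere(l==i)[:,::-1].astype(np.float32); print(stt[i],c[i],cv2.minAreaRect(pts),cv2.minEnclosingCircle(pts))
# washer: non-wood (low saturation)
g=((hsv[...,1]<70)).astype(np.uint8); g[:, :295]=0; g[:,405:]=0;g[:150]=0;g[250:]=0
n,l,stt,c=cv2.connectedComponentsWithStats(g)
for i in range(1,n):
    if stt[i,4]>300:
        pts=np.argwhere(l==i)[:,::-1].astype(np.float32); r=cv2.minAreaRect(pts); print(stt[i],r); bx=cv2.boxPoints(r); print(onplane(s,bx,0.135))
E
```

```text
[206 172  48  24 349] [229.30945559 183.00286533] ((229.8511505126953, 182.64404296875), (50.69449996948242, 9.085631370544434), 22.30620574951172) ((229.5, 183.5), 25.34768295288086)
[219 199  23  23 336] [230.74107143 210.39583333] ((230.0, 210.0), (22.0, 22.0), 90.0) ((230.75, 210.0), 11.792576789855957)
[ 304  160   91   81 6230] ((350.2560729980469, 201.1021270751953), (86.71351623535156, 75.45040130615234), 5.3558244705200195)
[[ 0.36227799 -0.07868702  0.135     ]
 [ 0.64670868 -0.10516225  0.135     ]
 [ 0.62255581 -0.43911149  0.135     ]
 [ 0.33532106 -0.40425304  0.135     ]]
```

View pics/c0.png

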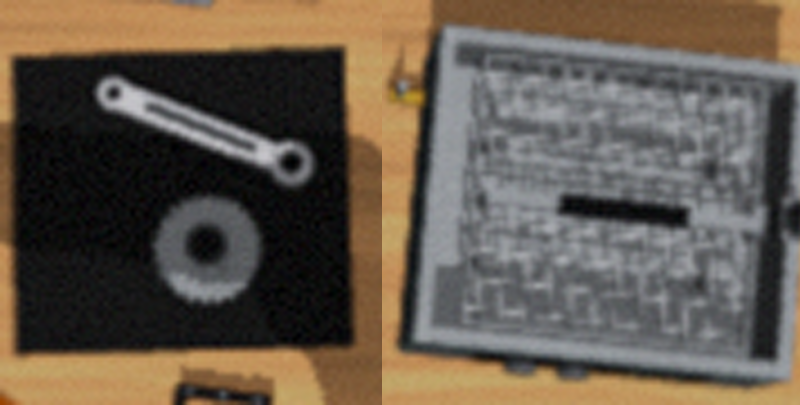

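The crop shows the crank's small end at upper left (crop 113,92) and its big end at (291,162). The cassette centre is at (207,247), the black grip at (625,211), and the tray is up.

```bash
cat >> h.py <<'E'
def comp(g,minA):
    n,l,st,c=cv2.connectedComponentsWithStats(g.astype(np.uint8))
    return [np.argwhere(l==i)[:,::-1].astype(np.float32) for i in range(1,n) if st[i,4]>minA]
E
python3 - <<'E'
from h import *
s=load('top0'); im=s['pixels']; mx=im.max(2).astype(int)
w=lambda x0,x1,y0,y1:((lambda m:(m.__setitem__((slice(y0,y1),slice(x0,x1)),True),m)[1])(np.zeros(mx.shape,bool)))
for p in comp((mx>70)&w(190,262,168,232),100):
    W=onplane(s,p,0.019); r=cv2.minAreaRect(W[:,:2].astype(np.float32)); print('mat part z19',r, cv2.fitEllipse(p)[0])
    if len(p)<340: pass
print('crank ends',onplane(s,[[185+113/4.5,155+92/4.5],[185+291/4.5,155+162/4.5]],0.019), 'cass',onplane(s,[[185+207/4.5,155+247/4.5]],0.021))
for p in comp((mx<45)&w(325,385,190,215),30):
    W=onplane(s,p,0.170)[:,:2].astype(np.float32); print('grip',len(p),cv2.minAreaRect(W),W.mean(0))
# rim: bright grey
for p in comp((mx>130)&((im.max(2).astype(int)-im.min(2))<40)&w(298,402,155,245),300):
    W=onplane(s,p,0.135)[:,:2].astype(np.float32); r=cv2.minAreaRect(W); print('rim',r); print(cv2.boxPoints(r))
# side view
q=load('side0'); im=q['pixels']; mx=im.max(2).astype(int)
for p in comp((mx>75)&w(205,288,198,270)&((im.max(2).astype(int)-im.min(2))<40),150):
    for z in(0.019,): 
        W=onplane(q,p,z)[:,:2].astype(np.float32); print('side',len(p),cv2.minAreaRect(W))
for p in comp((mx<45)&w(265,305,75,125),30):
    W=onplane(q,p,0.170)[:,:2].astype(np.float32); print('side grip',len(p),p.mean(0),cv2.minAreaRect(W),W.mean(0))
print('lube',onplane(s,[[284,211]],0.15), onplane(q,[[277,158]],0.15),'bidon',onplane(s,[[289,135]],0.19),onplane(q,[[199,135]],0.19))
a=cv2.resize(q['pixels'][65:280,195:325],None,fx=2.7,fy=2.7,interpolation=cv2.INTER_CUBIC); cv2.imwrite('pics/c1.png',a)
E
```

```text
mat part z19 ((0.5721597075462341, 0.20352838933467865), (0.2027655392885208, 0.03644297644495964), 68.52064514160156) (230.51919555664062, 183.40122985839844)
mat part z19 ((0.4627138376235962, 0.20000259578227997), (0.08737718313932419, 0.08692089468240738), 1.0434730052947998) (230.62823486328125, 209.95486450195312)
crank ends [[0.59981574 0.28276082 0.019     ]
 [0.53982661 0.12373288 0.019     ]] cass [[0.46286447 0.19596778 0.021     ]]
grip 95 ((0.48431268334388733, -0.25956669449806213), (0.10146933794021606, 0.013303639367222786), 84.22220611572266) [ 0.48431104 -0.25849226]
rim ((0.4970037043094635, -0.2610286474227905), (0.3167931139469147, 0.26797837018966675), 84.6004867553711)
[[ 0.34870398 -0.40611398]
 [ 0.61549324 -0.4313307 ]
 [ 0.6453034  -0.11594331]
 [ 0.37851417 -0.09072658]]
rim ((0.5747934579849243, -0.24785149097442627), (0.199636772274971, 0.05363549664616585), 75.5492935180664)
[[ 0.52391475 -0.3378196 ]
 [ 0.5758534  -0.3512042 ]
 [ 0.62567216 -0.15788338]
 [ 0.5737335  -0.1444988 ]]
rim ((0.46663376688957214, -0.24739837646484375), (0.20988529920578003, 0.07487151026725769), 82.80619812011719)
[[ 0.41635117 -0.34682703]
 [ 0.49063328 -0.35620287]
 [ 0.5169164  -0.14796972]
 [ 0.44263425 -0.13859388]]
side 510 ((0.5708443522453308, 0.20449239015579224), (0.21229194104671478, 0.04297075420618057), 70.77350616455078)
side 459 ((0.46528077125549316, 0.208685964345932), (0.09191678464412689, 0.08652685582637787), 12.043261528015137)
lube [[ 0.44727904 -0.0044493   0.15      ]] [[0.4571196  0.00949993 0.15      ]] bidon [[ 0.72569128 -0.01851936  0.19      ]] [[ 0.72466545 -0.00168665  0.19      ]]
```

View pics/c1.png

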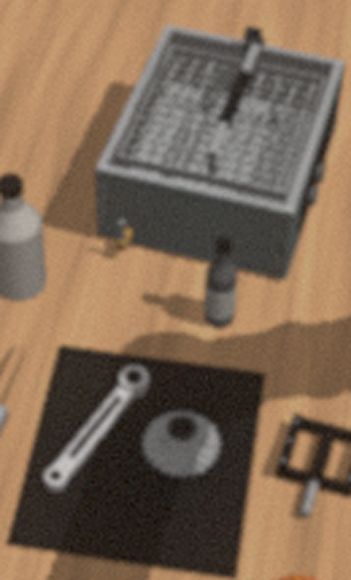

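The rim fits 0.317 x 0.268 m (expected 0.320 x 0.270), centred at (0.497, -0.261), with its y axis at azimuth 84.6°. The grip agrees with that. The crank's ends are 0.170 m apart, as specified, with its middle at about (0.570, 0.200). The cassette is at about (0.464, 0.199). I'll fetch the crank first.

>>> send_rows(steps="-0.5 -0.3 0 0 0 0.1 0.6;-1 -0.6 0 0 0 0.2 0.6;-1 -0.6 0 0 0 0.3 0.6;-1 -0.6 0 0 0 0.4 0.6;-1 -0.6 0 0 0 0.5 0.6;-1 -0.6 0 0 0 0.6 0.6;-1 -0.6 0 0 0 0.6 0.6", squeeze=40)

```text
clock: 0.8
tool_pos: [0.2151, 0.541, 0.2308]
ee_rot: [0.0, 0.56, 0.828, -0.001]
wrist_force: [-0.5, 0.9, -0.2]
gripper_width: 0.0512
grasp_force: 0.0
```

>>> send_rows(steps="-0.5 0.22 0 0 0 0.1 0.6;-1 0.45 0 0 0 0.2 0.6;-1 0.45 0 0 0 0.3 0.6;-1 0.45 0 0 0 0.4 0.6;-1 0.45 0 0 0 0.48 0.6;-1 0.45 0 0 0 0.48 0.6")

```text
clock: 1.4
tool_pos: [0.2787, 0.4806, 0.2309]
ee_rot: [0.0, 0.825, 0.565, -0.0]
wrist_force: [-0.0, -0.5, -0.0]
gripper_width: 0.051
grasp_force: 0.0
```

>>> send_rows(steps="-0.2 0.5 0 0 0 0 0.6;-0.4 0.95 0 0 0 0 0.6;-0.4 0.95 0 0 0 0 0.6")

```text
clock: 1.7
tool_pos: [0.3434, 0.4187, 0.2315]
ee_rot: [0.001, 0.825, 0.565, 0.0]
wrist_force: [-0.1, -0.6, 0.6]
gripper_width: 0.0512
grasp_force: 0.0
```

>>> send_rows(steps="-0.2 0.5 0 0 0 0 0.6;-0.4 0.95 0 0 0 0 0.6;-0.4 0.95 0 0 0 0 0.6")

```text
clock: 2.0
tool_pos: [0.4024, 0.3612, 0.2315]
ee_rot: [0.001, 0.826, 0.564, 0.0]
wrist_force: [0.5, 0.2, 0.3]
gripper_width: 0.0512
grasp_force: 0.0
```

>>> send_rows(steps="-0.2 0.5 0 0 0 0 0.6;-0.4 0.95 0 0 0 0 0.6;-0.4 0.95 0 0 0 0 0.6")

```text
clock: 2.3
tool_pos: [0.4612, 0.304, 0.2315]
ee_rot: [0.002, 0.826, 0.564, 0.0]
wrist_force: [0.7, -0.8, 0.2]
gripper_width: 0.051
grasp_force: 0.0
```

```bash
cat >> h.py <<'E'
from scipy.spatial.transform import Rotation as Ro
def to(p,az):
    st=sensors.read_state(); T=np.array(st['tool_pos']); w,x,y,z=st['ee_rot']; R=Ro.from_quat([x,y,z,w]).as_matrix()
    yd=np.array([np.cos(np.radians(az)),np.sin(np.radians(az)),0]); zd=np.array([0,0,-1.]); Rt=np.c_[np.cross(yd,zd),yd,zd]
    rv=Ro.from_matrix(R.T@Rt).as_rotvec()
    print('t',round(st['clock'],2),'pos',T.round(4),'yaz',np.degrees(np.arctan2(R[1,1],R[0,1])).round(1),'F',np.round(st['wrist_force'],1),'w',round(st['gripper_width'],4),'g',round(st['grasp_force'],1),'q7',round(st['q'][6],2))
    print('shares',(R.T@(np.array(p)-T)/0.08).round(3),'turn',(rv/(np.pi/2)).round(3))
E
python3 -c "
from h import *
to([.570,.200,.10],-20.7)"
```

```text
t 2.3 pos [0.4612 0.304  0.2315] yaz -21.3 F [ 0.7 -0.8  0.2] w 0.051 g 0.0 q7 -0.92
shares [-0.716  1.734  1.649] turn [ 0.002  0.001 -0.006]
```

>>> send_rows(steps="-0.2 0.5 0.2 0 0 0 0.6;-0.36 0.87 0.6 0 0 0 0.6;-0.36 0.87 0.6 0 0 0 0.6")

```text
clock: 2.6
tool_pos: [0.5127, 0.2523, 0.1792]
ee_rot: [0.001, 0.825, 0.565, -0.003]
wrist_force: [-0.4, -0.0, -0.2]
gripper_width: 0.0514
grasp_force: 0.0
```

>>> send_rows(steps="-0.2 0.5 0.4 0 0 0 0.6;-0.36 0.87 0.9 0 0 0 0.6;-0.36 0.87 0.9 0 0 0 0.6;-0.36 0.87 0.9 0 0 0 0.6")

```text
clock: 3.0
tool_pos: [0.5658, 0.2054, 0.1097]
ee_rot: [-0.0, 0.824, 0.567, -0.002]
wrist_force: [-0.4, 1.2, 0.5]
gripper_width: 0.051
grasp_force: 0.0
```

```bash
python3 -c "
from h import *
to([.570,.200,.006],-20.7)
a=snap('top','top1');b=snap('side','side1')
A=cv2.resize(a['pixels'][150:245,185:275],None,fx=4,fy=4,interpolation=2);B=cv2.resize(b['pixels'][150:280,190:300],None,fx=3.6,fy=3.6,interpolation=2)
H=max(len(A),len(B));f=lambda I:cv2.copyMakeBorder(I,0,H-len(I),0,0,0)
cv2.imwrite('pics/c2.png',np.hstack([f(A),f(B)]))
for d in(0,):
  P=[[.570,.200,.019],[.570+.03*.353+.0,.2+.03*.936,.019]]
  print(proj(b,P),proj(a,P))
"
```

```text
t 3.0 pos [0.5658 0.2054 0.1097] yaz -20.9 F [-0.4  1.2  0.5] w 0.051 g 0.0 q7 -0.58
shares [-0.041  0.076  1.296] turn [-0.001  0.002 -0.003]
[[231.47529903 221.15464382]
 [226.35389526 227.48153165]] [[230.64130202 183.16906008]
 [223.6618236  180.42509012]]
```

View pics/c2.png

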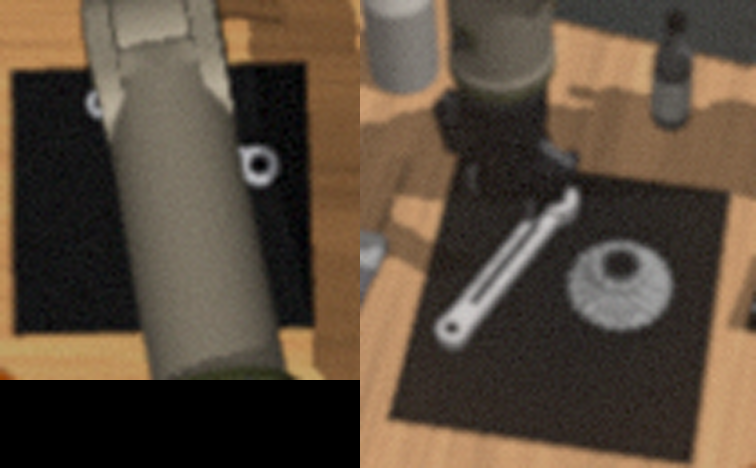

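Side view: the gripper stands over the crank's middle, and the crank's ends at (215,241) and (248,206) agree with the prediction. Descending.

>>> send_rows(steps="0 0.08 0.4 0 0 0 0.6;-0.04 0.08 0.9 0 0 0 0.6;-0.04 0.08 0.9 0 0 0 0.6")

```text
clock: 3.4
tool_pos: [0.5677, 0.2015, 0.0359]
ee_rot: [-0.001, 0.823, 0.568, -0.003]
wrist_force: [-0.3, -1.1, -0.5]
gripper_width: 0.0512
grasp_force: 0.0
```

>>> send_rows(steps="0 0 0.2 0 0 0 0.6;0 0 0.4 0 0 0 0.6;0 0 0.4 0 0 0 0.6;0 0 0.4 0 0 0 0.3;0 0 0.4 0 0 0 0;0 0 0.4 0 0 0 0;0 0 0.4 0 0 0 0;0 0 0.4 0 0 0 0")

```text
clock: 4.2
tool_pos: [0.5723, 0.2008, 0.0084]
ee_rot: [0.0, 0.824, 0.566, 0.001]
wrist_force: [-0.5, -0.5, 6.2]
gripper_width: 0.0225
grasp_force: 40.6
```

```bash
python3 -c "
from h import *
to([.570,.200,.006],-20.7)
"
```

```text
t 4.2 pos [0.5723 0.2008 0.0084] yaz -21.0 F [-0.5 -0.5  6.2] w 0.0225 g 40.6 q7 -0.52
shares [-0.02  -0.023  0.03 ] turn [ 0.001 -0.001 -0.003]
```

>>> send_rows(steps="0 0 -0.25 0 0 0 0;0 0 -0.7 0 0 0 0;0 0 -1 0 0 0 0;0 0 -1 0 0 0 0", squeeze=60)

```text
clock: 4.6
tool_pos: [0.5737, 0.201, 0.0911]
ee_rot: [0.001, 0.824, 0.566, 0.003]
wrist_force: [1.3, -0.5, -1.9]
gripper_width: 0.0223
grasp_force: 59.2
```

>>> send_rows(steps="0 0 -0.4 0 0 0 0;0 0 -0.8 0 0 0 0;0 0 -1 0 0 0 0;0 0 -1 0 0 0 0")

```text
clock: 5.0
tool_pos: [0.5724, 0.2008, 0.1688]
ee_rot: [0.0, 0.824, 0.566, 0.002]
wrist_force: [-0.5, 0.6, -2.1]
gripper_width: 0.022
grasp_force: 59.4
```

>>> send_rows(steps="-0.2 0 -0.4 0 0 -0.05 0;-0.6 0 -0.8 0 0 -0.1 0;-1 0 -0.9 0 0 -0.17 0;-1 0 -0.9 0 0 -0.17 0")

```text
clock: 5.4
tool_pos: [0.5426, 0.1204, 0.2396]
ee_rot: [0.001, 0.742, 0.67, -0.0]
wrist_force: [1.2, -0.6, -1.5]
gripper_width: 0.0222
grasp_force: 59.5
```

```bash
python3 -c "
from h import *
to([.4323,-.2549,.235],-5.4)
"
```

```text
t 5.4 pos [0.5426 0.1204 0.2396] yaz -5.9 F [ 1.2 -0.6 -1.5] w 0.0222 g 59.5 q7 -0.27
shares [-4.808 -0.891  0.061] turn [ 0.001  0.001 -0.005]
```

>>> send_rows(steps="-0.5 -0.1 0 0 0 0 0;-0.96 -0.18 0 0 0 0 0;-0.96 -0.18 0 0 0 0 0")

```text
clock: 5.7
tool_pos: [0.5192, 0.0448, 0.2376]
ee_rot: [-0.0, 0.744, 0.668, -0.002]
wrist_force: [-0.0, -0.4, -1.5]
gripper_width: 0.0221
grasp_force: 59.6
```

>>> send_rows(steps="-0.5 -0.1 0 0 0 0 0;-0.96 -0.18 0 0 0 0 0;-0.96 -0.18 0 0 0 0 0")

```text
clock: 6.0
tool_pos: [0.497, -0.0298, 0.2377]
ee_rot: [-0.0, 0.744, 0.668, -0.001]
wrist_force: [0.3, 0.1, -1.5]
gripper_width: 0.0224
grasp_force: 59.5
```

>>> send_rows(steps="-0.5 -0.1 0 0 0 0 0;-0.96 -0.18 0 0 0 0 0;-0.96 -0.18 0 0 0 0 0")

```text
clock: 6.3
tool_pos: [0.4748, -0.1044, 0.238]
ee_rot: [-0.0, 0.744, 0.668, -0.001]
wrist_force: [0.3, -0.0, -1.9]
gripper_width: 0.0219
grasp_force: 59.5
```

>>> send_rows(steps="-0.5 -0.1 0 0 0 0 0;-0.96 -0.18 0 0 0 0 0;-0.96 -0.18 0 0 0 0 0")

```text
clock: 6.6
tool_pos: [0.4527, -0.1789, 0.2382]
ee_rot: [-0.0, 0.744, 0.668, -0.001]
wrist_force: [0.9, -0.5, -2.0]
gripper_width: 0.0222
grasp_force: 59.5
```

>>> send_rows(steps="-0.4 -0.1 0 0 0 0 0;-0.8 -0.18 0 0 0 0 0;-0.96 -0.18 0 0 0 0 0;-0.96 -0.18 0 0 0 0 0;-0.96 -0.18 0 0 0 0 0")

```text
clock: 7.1
tool_pos: [0.4332, -0.2478, 0.2381]
ee_rot: [-0.001, 0.741, 0.671, -0.0]
wrist_force: [-0.1, 1.2, -2.4]
gripper_width: 0.0224
grasp_force: 59.5
```

```bash
python3 -c "
from h import *
to([.4323,-.2549,.126],-5.4)
b=snap('side','side2');cv2.imwrite('pics/c3.png',cv2.resize(b['pixels'][20:270,180:400],None,fx=2.4,fy=2.4,interpolation=2))
C=np.array([.497,-.261,.12]);x=np.array([.9956,-.0941,0]);y=np.array([.0941,.9956,0])
print('crank ends pred',proj(b,[np.array([.4323,-.2549,.25])+y*d for d in(-.08,.09)]))
"
```

```text
t 7.1 pos [ 0.4332 -0.2478  0.2381] yaz -5.7 F [-0.1  1.2 -2.4] w 0.0224 g 59.5 q7 0.45
shares [-0.09  -0.     1.402] turn [-0.001 -0.    -0.003]
crank ends pred [[303.5080883   71.72656467]
 [292.01618795 101.44147812]]
```

View pics/c3.png

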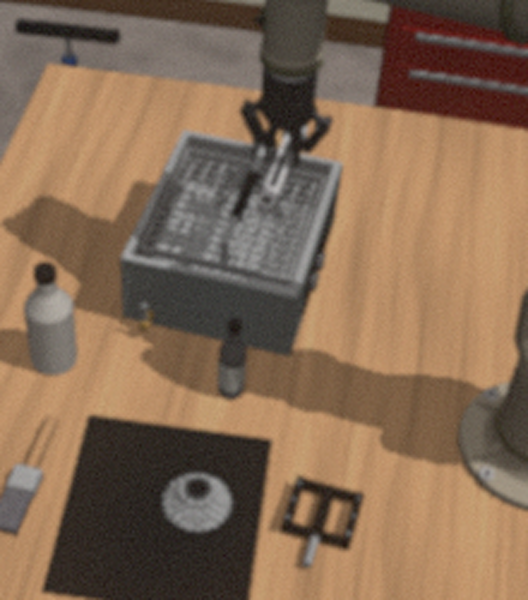

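The side view shows the crank held over the robot-side bay, parallel to the grip, with its small end at (292,103) as predicted. Lowering.

>>> send_rows(steps="-0.09 0 0.3 0 0 0 0;-0.09 0 0.7 0 0 0 0;-0.09 0 1 0 0 0 0;-0.09 0 1 0 0 0 0;-0.09 0 1 0 0 0 0")

```text
clock: 7.65
tool_pos: [0.4327, -0.2553, 0.1595]
ee_rot: [-0.0, 0.741, 0.672, -0.0]
wrist_force: [-0.3, 0.6, -1.5]
gripper_width: 0.0222
grasp_force: 59.5
```

>>> send_rows(steps="0 0 0.15 0 0 0 0;0 0 0.25 0 0 0 0;0 0 0.3 0 0 0 0;0 0 0.35 0 0 0 0;0 0 0.38 0 0 0 0;0 0 0.4 0 0 0 0;0 0 0.4 0 0 0 0;0 0 0.4 0 0 0 0")

```text
clock: 8.45
tool_pos: [0.4324, -0.2563, 0.1275]
ee_rot: [0.0, 0.741, 0.671, 0.0]
wrist_force: [-0.0, 0.3, -1.6]
gripper_width: 0.0224
grasp_force: 59.6
```

```bash
python3 -c "
from h import *
to([.4323,-.2549,.124],-5.4)
"
```

```text
t 8.45 pos [ 0.4324 -0.2563  0.1275] yaz -5.7 F [-0.   0.3 -1.6] w 0.0224 g 59.6 q7 0.56
shares [ 0.018 -0.003  0.043] turn [ 0.     0.    -0.003]
```

>>> send_rows(steps="0 0 0.02 0 0 0 0;0 0 0.04 0 0 0 0;0 0 0.06 0 0 0 0;0 0 0.08 0 0 0 0;0 0 0.08 0 0 0 0")

```text
clock: 8.95
tool_pos: [0.4325, -0.2563, 0.1209]
ee_rot: [0.0, 0.741, 0.671, 0.0]
wrist_force: [1.4, -0.8, 0.1]
gripper_width: 0.0221
grasp_force: 59.9
```

```bash
python3 -c "
from h import *
to([.4323,-.2549,.118],-5.4)
"
```

```text
t 8.95 pos [ 0.4325 -0.2563  0.1209] yaz -5.7 F [ 1.4 -0.8  0.1] w 0.0221 g 59.9 q7 0.57
shares [ 0.018 -0.004  0.036] turn [ 0.     0.    -0.003]
```

>>> send_rows(steps="0 0 0.02 0 0 0 0.1;0 0 0.02 0 0 0 0.28;0 0 0.02 0 0 0 0.35;0 0 0.02 0 0 0 0.45;0 0 0.02 0 0 0 0.45;0 0 0.02 0 0 0 0.45", squeeze=20)

```text
clock: 9.55
tool_pos: [0.4318, -0.2562, 0.1191]
ee_rot: [-0.0, 0.741, 0.671, -0.0]
wrist_force: [-3.0, -0.4, 0.8]
gripper_width: 0.0382
grasp_force: 1.2
```

>>> send_rows(steps="0 0 -0.1 0 0 0 0.45;0 0 -0.3 0 0 0 0.45;0 0 -0.8 0 0 0 0.45;0 0 -1 0 0 0 0.45;0 0 -1 0 0 0 0.45")

```text
clock: 10.05
tool_pos: [0.4341, -0.2572, 0.2025]
ee_rot: [0.002, 0.741, 0.671, 0.002]
wrist_force: [-0.8, -0.4, 0.8]
gripper_width: 0.0384
grasp_force: 0.0
```

```bash
python3 -c "
from h import *
to([.464,.199,.24],84.6)
b=snap('side','side3');cv2.imwrite('pics/c4.png',cv2.resize(b['pixels'][50:190,210:350],None,fx=4,fy=4,interpolation=2))
im=b['pixels'];mx=im.max(2)
C=np.array([.497,-.261,.12]);x=np.array([.9956,-.0941,0]);y=np.array([.0941,.9956,0])
print('crank ends pred',proj(b,[np.array([.4323,-.2549,.133])+y*d for d in(-.08,.09)]), 'tray corners', proj(b,[C+x*i+y*j for i in(-.112,.112) for j in (-.118,.118)]))
"
```

```text
t 10.05 pos [ 0.4341 -0.2572  0.2025] yaz -5.7 F [-0.8 -0.4  0.8] w 0.0384 g 0.0 q7 0.5
shares [ 5.71  -0.19  -0.476] turn [ 0.002  0.003 -1.003]
crank ends pred [[300.97966204  96.36396177]
 [289.83710227 126.28111026]] tray corners [[314.92684491  95.29084762]
 [300.5383293  137.10098331]
 [258.9377321   83.65583246]
 [240.08616768 123.60426299]]
```

View pics/c4.png

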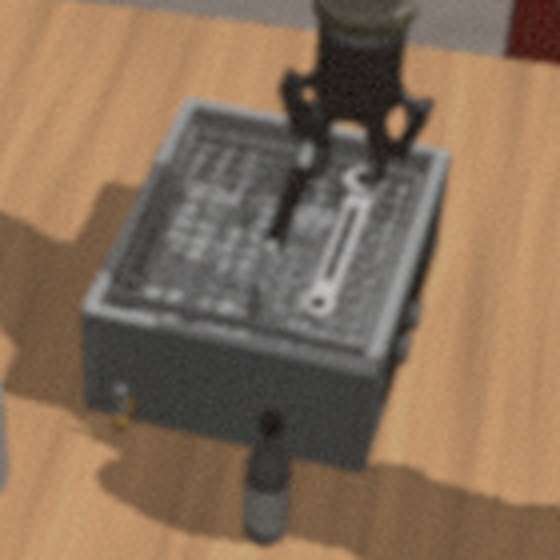

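The crank lies flat in the near bay, parallel to the handle, with its small end at (290,125) as predicted. Now the cassette.

>>> send_rows(steps="0.4 0 -0.25 0 0 -0.1 0.6;0.8 0 -0.5 0 0 -0.2 1;1 0 -0.5 0 0 -0.3 1;1 0 -0.5 0 0 -0.4 1;1 0 -0.5 0 0 -0.5 1;1 0 -0.5 0 0 -0.6 1;1 0 -0.5 0 0 -0.7 1;1 0 -0.5 0 0 -0.7 1")

```text
clock: 10.9
tool_pos: [0.4398, -0.1763, 0.2382]
ee_rot: [-0.001, 0.279, 0.96, -0.0]
wrist_force: [-0.8, -0.1, 0.5]
gripper_width: 0.0854
grasp_force: 0.0
```

>>> send_rows(steps="0.3 0.5 0 0 0 -0.1 1;0.6 1 0 0 0 -0.2 1;0.6 1 0 0 0 -0.3 1;0.6 1 0 0 0 -0.3 1")

```text
clock: 11.3
tool_pos: [0.4427, -0.082, 0.2383]
ee_rot: [-0.001, 0.046, 0.999, -0.0]
wrist_force: [0.2, -0.6, -1.4]
gripper_width: 0.0858
grasp_force: 0.0
```

>>> send_rows(steps="0 0.5 0 0 0 0 1;0 1 0 0 0 0 1;0 1 0 0 0 0 1")

```text
clock: 11.6
tool_pos: [0.451, 0.0007, 0.2384]
ee_rot: [-0.001, 0.049, 0.999, 0.0]
wrist_force: [0.0, 0.1, 0.3]
gripper_width: 0.0854
grasp_force: 0.0
```

>>> send_rows(steps="0 0.5 0 0 0 0 1;0 1 0 0 0 0 1;0 1 0 0 0 0 1")

```text
clock: 11.9
tool_pos: [0.4587, 0.0802, 0.2383]
ee_rot: [-0.001, 0.048, 0.999, 0.0]
wrist_force: [-0.7, -0.0, -0.8]
gripper_width: 0.0852
grasp_force: 0.0
```

>>> send_rows(steps="0 0.5 0.4 0 0 0 1;0 1 0.8 0 0 0 1;0 1 1 0 0 0 1;0 1 1 0 0 0 1")

```text
clock: 12.3
tool_pos: [0.4653, 0.1542, 0.1561]
ee_rot: [-0.003, 0.051, 0.999, -0.002]
wrist_force: [-0.3, -0.6, 0.9]
gripper_width: 0.0853
grasp_force: 0.0
```

```bash
python3 -c "
from h import *
to([.464,.199,.08],84.6)
"
```

```text
t 12.3 pos [0.4653 0.1542 0.1561] yaz 84.2 F [-0.3 -0.6  0.9] w 0.0853 g 0.0 q7 1.14
shares [0.068 0.559 0.949] turn [-0.003 -0.003 -0.005]
```

>>> send_rows(steps="0.03 0.3 0.3 0 0 0 1;0.06 0.56 0.7 0 0 0 1;0.06 0.56 0.95 0 0 0 1;0.06 0.56 0.95 0 0 0 1")

```text
clock: 12.7
tool_pos: [0.4658, 0.1982, 0.0817]
ee_rot: [-0.002, 0.051, 0.999, -0.002]
wrist_force: [-0.3, -1.2, 0.3]
gripper_width: 0.085
grasp_force: 0.0
```

```bash
python3 -c "
from h import *
to([.464,.199,.022],84.6)
for f,(x0,x1,y0,y1) in dict(top0=(224,238,203,217),side0=(254,274,216,232),side3=(252,276,214,234)).items():
  s=load(f);m=np.zeros(s['pixels'].shape[:2],bool);m[y0:y1,x0:x1]=1
  mx=s['pixels'].max(2)
  for p in comp((mx<60)&m,8): print(f,len(p),p.mean(0),onplane(s,[p.mean(0)],.039))
b=snap('side','side4')
cv2.imwrite('pics/c5.png',cv2.resize(b['pixels'][150:280,190:320],None,fx=4,fy=4,interpolation=2))
"
```

```text
t 12.7 pos [0.4658 0.1982 0.0817] yaz 84.1 F [-0.3 -1.2  0.3] w 0.085 g 0.0 q7 1.09
shares [0.021 0.011 0.746] turn [-0.002 -0.002 -0.005]
top0 65 [230.2    208.8923] [[0.46465598 0.19846088 0.039     ]]
side0 40 [265.575 216.875] [[0.46096653 0.17332451 0.039     ]]
side0 61 [262.0164  223.13115] [[0.46755595 0.20016952 0.039     ]]
side3 95 [265.25262 215.93684] [[0.46271548 0.16984386 0.039     ]]
side3 41 [261.85367 223.     ] [[0.46817284 0.19977318 0.039     ]]
```

View pics/c5.png

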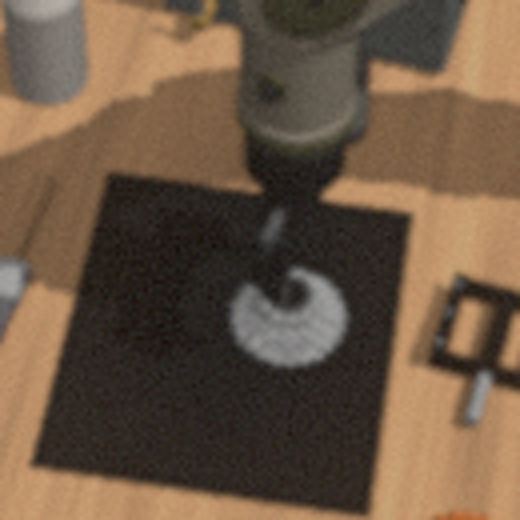

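The bore sits at (262,223) in the side view, putting the cassette at about (0.466, 0.199). The TCP is right above it.

>>> send_rows(steps="0 0 0.3 0 0 0 1;0 0 0.6 0 0 0 1;0 0 0.77 0 0 0 1;0 0 0.77 0 0 0 1;0 0 0.77 0 0 0 0.75;0 0 0.77 0 0 0 0.5;0 0 0.77 0 0 0 0.3;0 0 0.77 0 0 0 0.3", squeeze=50)

```text
clock: 13.55
tool_pos: [0.4676, 0.2006, 0.0234]
ee_rot: [0.001, 0.05, 0.999, 0.001]
wrist_force: [-1.7, -2.5, 8.9]
gripper_width: 0.0499
grasp_force: 50.3
```

>>> send_rows(steps="0 0 0 0 0 0 0.3;0 0 0 0 0 0 0.3")

```text
clock: 13.75
tool_pos: [0.4677, 0.2006, 0.0234]
ee_rot: [0.001, 0.05, 0.999, 0.001]
wrist_force: [-1.6, -1.6, 9.2]
gripper_width: 0.0498
grasp_force: 50.3
```

```bash
python3 -c "
from h import *
to([.464,.199,.020],84.6)
"
```

```text
t 13.75 pos [0.4677 0.2006 0.0234] yaz 84.3 F [-1.6 -1.6  9.2] w 0.0498 g 50.3 q7 1.13
shares [ 0.044 -0.024  0.043] turn [ 0.001  0.001 -0.004]
```

>>> send_rows(steps="0 0 -0.15 0 0 0 0.2;0 0 -0.5 0 0 0 0.2;0 0 -0.9 0 0 0 0.2;0 0 -0.9 0 0 0 0.2", squeeze=80)

```text
clock: 14.15
tool_pos: [0.4692, 0.2016, 0.0985]
ee_rot: [0.003, 0.05, 0.999, 0.002]
wrist_force: [0.8, -0.6, -3.4]
gripper_width: 0.0489
grasp_force: 83.9
```

>>> send_rows(steps="0 0 -0.4 0 0 0 0.2;0 0 -0.8 0 0 0 0.2;0 0 -1 0 0 0 0.2;0 0 -1 0 0 0 0.2")

```text
clock: 14.55
tool_pos: [0.4676, 0.201, 0.1758]
ee_rot: [0.002, 0.05, 0.999, 0.001]
wrist_force: [-0.3, 0.8, -3.7]
gripper_width: 0.0488
grasp_force: 84.4
```

>>> send_rows(steps="-0.1 -0.3 -0.4 0 0 0 0.2;-0.2 -0.7 -0.8 0 0 0 0.2;-0.26 -0.95 -0.9 0 0 0 0.2;-0.26 -0.95 -0.9 0 0 0 0.2")

```text
clock: 14.95
tool_pos: [0.4806, 0.1189, 0.246]
ee_rot: [0.001, 0.053, 0.999, -0.0]
wrist_force: [-0.3, -0.0, -3.6]
gripper_width: 0.0488
grasp_force: 84.5
```

```bash
python3 -c "
from h import *
to([.5488,-.2659,.245],84.6)
b=snap('side','side5')
cv2.imwrite('pics/c6.png',cv2.resize(b['pixels'][90:230,200:340],None,fx=4,fy=4,interpolation=2))
"
```

```text
t 14.95 pos [0.4806 0.1189 0.246 ] yaz 84.0 F [-0.3 -0.  -3.6] w 0.0488 g 84.5 q7 1.2
shares [-1.353 -4.693  0.017] turn [-0.     0.001 -0.007]
```

View pics/c6.png

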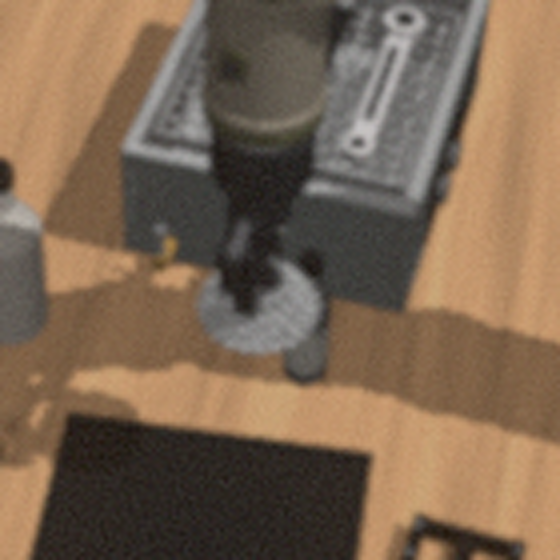

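The cassette is held level around (265,163) in the image, clear of the lube bottle. Carrying it on.

>>> send_rows(steps="-0.14 -0.5 0 0 0 0 0.2;-0.27 -0.94 0 0 0 0 0.2;-0.27 -0.94 0 0 0 0 0.2")

```text
clock: 15.3
tool_pos: [0.4935, 0.0406, 0.244]
ee_rot: [-0.001, 0.053, 0.999, -0.001]
wrist_force: [0.1, -0.1, -3.7]
gripper_width: 0.0486
grasp_force: 84.6
```

>>> send_rows(steps="-0.14 -0.5 0 0 0 0 0.2;-0.27 -0.94 0 0 0 0 0.2;-0.27 -0.94 0 0 0 0 0.2")

```text
clock: 15.6
tool_pos: [0.5072, -0.0363, 0.2441]
ee_rot: [-0.001, 0.053, 0.999, -0.001]
wrist_force: [0.3, 0.0, -2.4]
gripper_width: 0.0489
grasp_force: 84.7
```

>>> send_rows(steps="-0.14 -0.5 0 0 0 0 0.2;-0.27 -0.94 0 0 0 0 0.2;-0.27 -0.94 0 0 0 0 0.2")

```text
clock: 15.9
tool_pos: [0.521, -0.1131, 0.2441]
ee_rot: [-0.001, 0.053, 0.999, -0.002]
wrist_force: [-0.7, 0.2, -3.3]
gripper_width: 0.0491
grasp_force: 84.8
```

>>> send_rows(steps="-0.14 -0.5 0 0 0 0 0.2;-0.27 -0.94 0 0 0 0 0.2;-0.27 -0.94 0 0 0 0 0.2")

```text
clock: 16.2
tool_pos: [0.5347, -0.1899, 0.2438]
ee_rot: [-0.001, 0.053, 0.999, -0.002]
wrist_force: [-0.6, 0.3, -4.2]
gripper_width: 0.0487
grasp_force: 85.0
```

>>> send_rows(steps="-0.1 -0.4 0 0 0 0 0.2;-0.2 -0.75 0 0 0 0 0.2;-0.26 -0.92 0 0 0 0 0.2;-0.26 -0.92 0 0 0 0 0.2;-0.26 -0.92 0 0 0 0 0.2")

```text
clock: 16.7
tool_pos: [0.5494, -0.2589, 0.2443]
ee_rot: [-0.001, 0.049, 0.999, 0.001]
wrist_force: [0.1, -0.2, -3.8]
gripper_width: 0.0488
grasp_force: 85.2
```

```bash
python3 -c "
from h import *
to([.5488,-.2659,.150],84.6)
"
```

```text
t 16.7 pos [ 0.5494 -0.2589  0.2443] yaz 84.3 F [ 0.1 -0.2 -3.8] w 0.0488 g 85.2 q7 2.05
shares [-0.004 -0.089  1.179] turn [ 0.001 -0.001 -0.003]
```

>>> send_rows(steps="0 0 0.3 0 0 0 0.2;0 0 0.6 0 0 0 0.2;0 0 0.8 0 0 0 0.2;0 0 0.95 0 0 0 0.2;0 0 1 0 0 0 0.2;0 0 1 0 0 0 0.2")

```text
clock: 17.3
tool_pos: [0.5494, -0.2595, 0.1655]
ee_rot: [-0.0, 0.049, 0.999, 0.0]
wrist_force: [0.6, 0.2, -3.5]
gripper_width: 0.0484
grasp_force: 85.3
```

>>> send_rows(steps="0 0 0.08 0 0 0 0.2;0 0 0.16 0 0 0 0.2;0 0 0.22 0 0 0 0.2;0 0 0.28 0 0 0 0.2;0 0 0.33 0 0 0 0.2;0 0 0.38 0 0 0 0.2;0 0 0.4 0 0 0 0.2;0 0 0.4 0 0 0 0.2")

```text
clock: 18.1
tool_pos: [0.5492, -0.2604, 0.1336]
ee_rot: [-0.0, 0.05, 0.999, -0.0]
wrist_force: [-0.8, 0.2, -2.8]
gripper_width: 0.0485
grasp_force: 85.6
```

```bash
python3 -c "
from h import *
to([.5488,-.2659,.126],84.6)
"
```

```text
t 18.1 pos [ 0.5492 -0.2604  0.1336] yaz 84.3 F [-0.8  0.2 -2.8] w 0.0485 g 85.6 q7 2.09
shares [-0.002 -0.068  0.095] turn [-0.    -0.    -0.003]
```

>>> send_rows(steps="0 0 0.03 0 0 0 0.2;0 0 0.06 0 0 0 0.2;0 0 0.09 0 0 0 0.2;0 0 0.12 0 0 0 0.2;0 0 0.14 0 0 0 0.2;0 0 0.14 0 0 0 0.2")

```text
clock: 18.7
tool_pos: [0.5494, -0.2606, 0.1224]
ee_rot: [0.0, 0.05, 0.999, -0.0]
wrist_force: [-0.0, -0.6, 0.2]
gripper_width: 0.0486
grasp_force: 85.6
```

```bash
python3 -c "
from h import *
for i in range(1): to([.5488,-.2659,.118],84.6)
"
```

```text
t 18.7 pos [ 0.5494 -0.2606  0.1224] yaz 84.3 F [-0.  -0.6  0.2] w 0.0486 g 85.6 q7 2.1
shares [ 0.001 -0.067  0.056] turn [-0.     0.    -0.003]
```

>>> send_rows(steps="0 0 0 0 0 0 0.5;0 0 0 0 0 0 0.58;0 0 0 0 0 0 0.62;0 0 0 0 0 0 0.7;0 0 0 0 0 0 0.8;0 0 0 0 0 0 0.8;0 0 0 0 0 0 0.8", squeeze=20)

```text
clock: 19.4
tool_pos: [0.5492, -0.2604, 0.1225]
ee_rot: [-0.0, 0.05, 0.999, -0.0]
wrist_force: [-0.5, -0.6, -0.1]
gripper_width: 0.0684
grasp_force: 0.0
```

>>> send_rows(steps="0 0 -0.1 0 0 0 0.8;0 0 -0.3 0 0 0 0.8;0 0 -0.7 0 0 0 0.8;0 0 -1 0 0 0 0.8;0 0 -1 0 0 0 0.8")

```text
clock: 19.9
tool_pos: [0.5508, -0.2617, 0.2071]
ee_rot: [0.003, 0.05, 0.999, -0.001]
wrist_force: [-0.6, 0.2, 0.7]
gripper_width: 0.0683
grasp_force: 0.0
```

>>> send_rows(steps="0 0.4 -0.1 0 0 0 0.4;0 0.8 -0.3 0 0 0 0.1;0 1 -0.3 0 0 0 0;0 1 -0.3 0 0 0 0;0 1 -0.3 0 0 0 0")

```text
clock: 20.4
tool_pos: [0.5569, -0.181, 0.2262]
ee_rot: [-0.0, 0.049, 0.999, -0.0]
wrist_force: [-0.4, -0.6, -0.6]
gripper_width: 0.0001
grasp_force: 0.0
```

```bash
python3 -c "
from h import *
to([.485,-.260,.200],84.6)
b=snap('side','side6');a=snap('top','top6')
A=cv2.resize(a['pixels'][150:250,295:405],None,fx=3.6,fy=3.6,interpolation=2);B=cv2.resize(b['pixels'][65:175,220:330],None,fx=3.6,fy=3.6,interpolation=2)
H=max(len(A),len(B));f=lambda I:cv2.copyMakeBorder(I,0,H-len(I),0,0,0)
cv2.imwrite('pics/c7.png',np.hstack([f(A),f(B)]))
"
```

```text
t 20.4 pos [ 0.5569 -0.181   0.2262] yaz 84.3 F [-0.4 -0.6 -0.6] w 0.0001 g 0.0 q7 1.91
shares [ 0.796 -1.071  0.329] turn [-0.    -0.    -0.003]
```

View pics/c7.png

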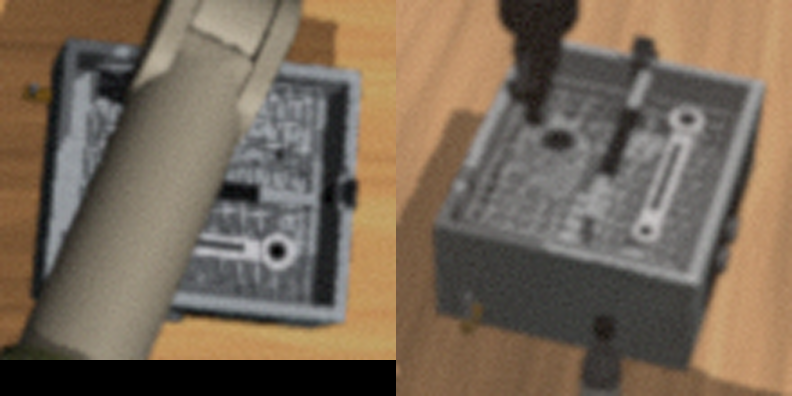

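The cassette lies flat in the far bay (its bore at about (265,104) in the side view), the crank in the near bay, and the tray is still up. Now I press the grip with shut fingers.

>>> send_rows(steps="0.3 -0.4 0 0 0 0 0;0.6 -0.8 0 0 0 0 0;0.8 -1 0 0 0 0 0;0.8 -1 0 0 0 0 0")

```text
clock: 20.9
tool_pos: [0.482, -0.2586, 0.2269]
ee_rot: [-0.0, 0.054, 0.999, -0.0]
wrist_force: [-0.1, 0.0, 0.8]
gripper_width: 0.0001
grasp_force: 0.0
```

>>> send_rows(steps="0 -0.07 0.3 0 0 0 0;0 -0.07 0.55 0 0 0 0;0 -0.07 0.75 0 0 0 0;0 -0.07 0.75 0 0 0 0")

```text
clock: 21.3
tool_pos: [0.4841, -0.2585, 0.1642]
ee_rot: [-0.002, 0.05, 0.999, 0.001]
wrist_force: [0.6, 0.1, 0.8]
gripper_width: -0.0
grasp_force: 0.0
```

```bash
python3 -c "
from h import *
to([.485,-.260,.104],84.6)
"
```

```text
t 21.3 pos [ 0.4841 -0.2585  0.1642] yaz 84.3 F [0.6 0.1 0.8] w -0.0 g 0.0 q7 2.09
shares [-0.016 -0.019  0.752] turn [ 0.001 -0.003 -0.003]
```

Press gently to about z = 0.120, then slowly further.

>>> send_rows(steps="0 0 0.08 0 0 0 0;0 0 0.16 0 0 0 0;0 0 0.24 0 0 0 0;0 0 0.32 0 0 0 0;0 0 0.4 0 0 0 0;0 0 0.48 0 0 0 0;0 0 0.52 0 0 0 0;0 0 0.55 0 0 0 0")

```text
clock: 22.1
tool_pos: [0.4856, -0.2598, 0.1228]
ee_rot: [0.001, 0.05, 0.999, -0.0]
wrist_force: [-0.2, 0.0, 8.3]
gripper_width: -0.0001
grasp_force: 4.1
```

>>> send_rows(steps="0 0 0.03 0 0 0 0;0 0 0.06 0 0 0 0;0 0 0.09 0 0 0 0;0 0 0.12 0 0 0 0;0 0 0.15 0 0 0 0;0 0 0.18 0 0 0 0;0 0 0.2 0 0 0 0;0 0 0.2 0 0 0 0")

```text
clock: 22.9
tool_pos: [0.4855, -0.2598, 0.107]
ee_rot: [0.001, 0.05, 0.999, -0.0]
wrist_force: [-0.0, 0.8, 8.5]
gripper_width: -0.0004
grasp_force: 4.3
```

>>> send_rows(steps="0 0 0.02 0 0 0 0;0 0 0.04 0 0 0 0;0 0 0.06 0 0 0 0;0 0 0.06 0 0 0 0")

```text
clock: 23.3
tool_pos: [0.4856, -0.2599, 0.104]
ee_rot: [0.001, 0.05, 0.999, 0.0]
wrist_force: [-7.6, 5.3, 25.2]
gripper_width: -0.0
grasp_force: 13.0
```

>>> send_rows(steps="0 0 -0.04 0 0 0 0;0 0 -0.08 0 0 0 0;0 0 -0.12 0 0 0 0;0 0 -0.16 0 0 0 0;0 0 -0.2 0 0 0 0")

```text
clock: 23.8
tool_pos: [0.4844, -0.2594, 0.1173]
ee_rot: [-0.001, 0.05, 0.999, 0.0]
wrist_force: [-0.4, 0.9, -0.1]
gripper_width: -0.0001
grasp_force: 0.0
```

```bash
python3 -c "
from h import *
to([.485,-.260,.104],84.6)
"
```

```text
t 23.8 pos [ 0.4844 -0.2594  0.1173] yaz 84.3 F [-0.4  0.9 -0.1] w -0.0001 g 0.0 q7 2.12
shares [-0.008 -0.007  0.166] turn [ 0.    -0.001 -0.003]
```

The bottom stop was reached (25 N), and there was no contact at 0.117 on the way up, so the catch holds. Retreating and checking.

>>> send_rows(steps="0 0 -0.4 0 0 0 0;0 0 -0.9 0 0 0 0;0 0 -1 0 0 0 0;0 0 -1 0 0 0 0")

```text
clock: 24.2
tool_pos: [0.4857, -0.2601, 0.199]
ee_rot: [0.001, 0.05, 0.999, -0.0]
wrist_force: [0.3, 0.1, -0.1]
gripper_width: -0.0001
grasp_force: 0.0
```

>>> send_rows(steps="0 0.4 -0.2 0 0 0 0;0 0.9 -0.5 0 0 0 0;0 1 -0.5 0 0 0 0;0 1 -0.5 0 0 0 0")

```text
clock: 24.6
tool_pos: [0.4932, -0.1777, 0.2365]
ee_rot: [-0.001, 0.047, 0.999, 0.0]
wrist_force: [0.6, 0.7, -1.1]
gripper_width: -0.0002
grasp_force: 0.0
```

>>> send_rows(steps="0 0.4 0 0 0 0 0;0 0.9 0 0 0 0 0;0 1 0 0 0 0 0;0 1 0 0 0 0 0")

```text
clock: 25.0
tool_pos: [0.5003, -0.0997, 0.2361]
ee_rot: [-0.001, 0.049, 0.999, -0.0]
wrist_force: [-1.1, -0.8, 0.1]
gripper_width: 0.0
grasp_force: 0.0
```

>>> send_rows(steps="0 0.4 0 0 0 0 0;0 0.9 0 0 0 0 0;0 1 0 0 0 0 0;0 1 0 0 0 0 0;0 1 0 0 0 0 0")

```text
clock: 25.5
tool_pos: [0.5085, -0.0235, 0.2373]
ee_rot: [-0.0, 0.051, 0.999, -0.001]
wrist_force: [0.4, -0.5, 0.0]
gripper_width: 0.0001
grasp_force: 0.0
```

```bash
python3 -c "
from h import *
to([.485,-.260,.104],84.6)
b=snap('side','side7');a=snap('top','top7')
A=cv2.resize(a['pixels'][150:250,295:405],None,fx=3.6,fy=3.6,interpolation=2);B=cv2.resize(b['pixels'][65:175,220:330],None,fx=3.6,fy=3.6,interpolation=2)
H=max(len(A),len(B));f=lambda I:cv2.copyMakeBorder(I,0,H-len(I),0,0,0)
cv2.imwrite('pics/c8.png',np.hstack([f(A),f(B)]))
C=np.array([.497,-.261,.056]);x=np.array([.9956,-.0941,0]);y=np.array([.0941,.9956,0])
print('grip pred latched',proj(a,[C-.012*x+[0,0,.05]]),proj(b,[C-.012*x+[0,0,.05]]),'up',proj(b,[C-.012*x+[0,0,.114]]))
"
```

```text
t 25.5 pos [ 0.5085 -0.0235  0.2373] yaz 84.1 F [ 0.4 -0.5  0. ] w 0.0001 g 0.0 q7 1.52
shares [-0.011 -2.968  1.67 ] turn [-0.001 -0.    -0.005]
grip pred latched [[350.08459471 203.46251468]] [[281.61002382 112.38115964]] up [[282.4959224   99.39154088]]
```

View pics/c8.png

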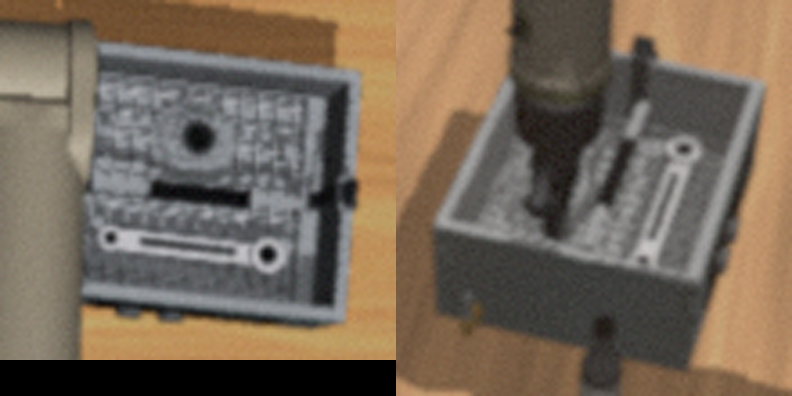

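The top view shows the cassette (350,188) and the crank lying either side of the grip (350,203). In the side view the grip is at (281,113), against a predicted (282,112) if latched and 99 if up. The tray is latched.

```bash
python3 -c "
from bench import job_done
print(job_done())"
```

```text
the job is handed in; nothing more can be done
None
```

The crank arm and cassette lie flat on opposite sides of the handle and the tray is latched down, as the last pictures before hand-in showed; the job went in at about 25.6 s and no verdict came back.

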